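# Push the low tin into the free tin bay

## Task

Put the low, flat tin away in the tin bay that is still empty: push it along the worktop with the fingertips, in through the narrow gap between the bay's two posts, until it is right home against the back rail. Only push it: do not lift or tip it, and leave the stored tin and the things standing about where they are.

Things in the scene. Friction and masses are not known exactly. Their poses are not given: they have to be found in the camera images.
- low_tin: the low flat round tin to be pushed, 86 mm diameter, 40 mm tall, about 0.23 kg, loose, standing on the worktop in front of the bays. Origin at the centre of its underside; z up. It slides with ordinary friction (a push of a few N, up to about 10 N at times).
- bay_free: The EMPTY tin bay, for the low tin: floorless pale wooden fence, fixed. Origin on the worktop midway between two posts at its mouth; +x runs inward, z up. Posts 18 mm diameter, 58 mm tall, centres at y = +-55 mm: gap 92 mm. Side rails 30 mm tall, 100 mm apart; back rail 30 mm tall, inner face at x = 116 mm, outer 128 mm. Low tin home: its origin at x = 73 mm.
- bay_full: Tin bay of the same build, taken by the stored tin: floorless pale wooden fence, fixed. Origin on the worktop midway between two posts at its mouth; +x runs inward, z up. Posts 18 mm diameter, 58 mm tall, centres at y = +-55 mm: gap 92 mm. Side rails 30 mm tall, 100 mm apart; back rail 30 mm tall, inner face at x = 116 mm, outer 128 mm. 
- stored_tin: the stored tin, 75 mm diameter, 58 mm tall, loose, standing inside the full bay; to be left alone. Origin at the centre of its underside.
- timer: loose bystander, to be left where it stands; origin at the centre of its underside. Round kitchen timer, 65 mm diameter, 55 mm tall.
- small_tub: loose bystander, to be left where it stands; origin at the centre of its underside. Small white tub with a press-on lid, 56 mm diameter, 74 mm tall.
- brown_jar: loose bystander, to be left where it stands; origin at the centre of its underside. Dark brown glass jar with a gold lid, 69 mm diameter, 100 mm tall.
There are look-alikes about, which are no part of the job. Leave any blue or purple look-alike of the low_tin alone.

How it is judged:
By the outcome, as a careful person would: the job done as asked, in the order asked, and still so for the second after the job is handed in, with the robot touching nothing.
It also fails if it takes over 45 s, if anything falls off the work surface, if the arm or the gripper's body presses on something with over 40 N, if the wrist force passes 120 N, or if a joint passes its speed limit or range.

## Robot

A 6-joint arm with a two-finger parallel gripper is mounted at the origin on a cart in front of the work surface, level with it; the furniture and walls round the work are solid. World frame = base frame: x ahead of the robot, y to its left, z up, the work surface at z = 0. Lengths are in m, angles in rad, forces in N, time in s.
With the tool pointing down it reaches from about 0.325 to 0.85 m from the base axis. Payload 4.4 kg.
Tool frame: the origin (TCP) lies at the very end of the fingers, on their centre line; the grasp point (between the pads) lies 19 mm behind it; z points along the fingers, y is the line along which they close (so a half turn about z gives the same grasp; the last joint's range is limited). The gripper opens to 94 mm and grips with 3 to 60 N. Pads are 16 mm wide; open, the fingers measure 119 mm over their backs; the gripper's body (75 mm by 177 mm) begins 78 mm behind the grasp point.
Start: joints at [-1.321, 0.207, 1.542, -0, 1.393, -0.15], TCP at [0.224, -0.529, 0.205] pointing down, gripper open.
Joint ranges: [-2.73, 2.73], [-0.86, 2.22], [0.23, 2.46], [-1.11, 4.25], [0.08, 2.63], [-2.82, 2.82]. Speed limits (rad/s): [2.79, 2.79, 3.14, 3.14, 3.14, 3.14].

## Interface

Orientations are given as a unit quaternion [w, x, y, z].
In Python, from cell import sensors, vision, sign_off gives the robot as it stands. The module is installed in compiled form; this text tells all that it offers.
- The arm moves only by the tool servo_tool, never from a script. Its argument "series" is a list of rows, each a list of 2 entries, a list of its own where there are three numbers: the shift along the tool's x, y, z in mm, then the turn about the tool's z in degrees. A call has 1 to 8 rows; each row is the pose to reach, as a shift and turn from the pose commanded when the call began, along the tool's axes at that moment; what a row does not reach only later rows make up. A row lasts 1/10 s, in which the tool goes at most 50 mm and 8.59 degrees, less where a joint would pass 70% of its speed; a pose out of reach is approached as far as the arm can. A call with a gripper value outside its range is refused whole. "jaw" is the opening, from 0 (shut) to 1 (fully open), set as the call begins (left out, the last holds). The fingers move at their own pace and stop on an object; "force" is the grip in N (left out, the last holds). Time passes only in rows, so rows that repeat a pose let the fingers close. It gives the time, the measured TCP pose, the force, the opening and the grip force at its end, in the units of the state.
- sensors.read_state(): the state, without advancing time (a new reading comes with each control period).
- vision.read_camera(name): name is "scene" or "top" or "wrist"; returns a dict with "frame" (400x640x3 uint8, red, green, blue), "intrinsics" (3x3 intrinsics, pixels), "R" (3x3) and "t" (3): a world point X has camera coordinates R X + t. Camera axes: x right, y down, z forward; pixel columns grow to the right and rows downward; lengths in m; the calibration is good to about 2 mm. The wrist camera is an equidistant fisheye: a pixel r from the principal point sees the ray r / f radians off the axis. A picture is of the moment at which its call begins. There is no depth.
- sign_off(): hands the job in; it is judged then, once.
The state is a dict: "time_s": time; "q": joint angles; "joint_vel": joint speeds; "joint_torque": joint torques, N m; "position": TCP position; "tool_rot": TCP orientation; "ft_force": force on the tool from outside, world axes, zero at the start; "wrist_torque": the same for the moment, N m; "width": finger opening in m; "gripper_force": force on a finger pad.
Only numpy, scipy, OpenCV 4.12 (cv2) and the standard library are available. Lean on these libraries where they do the work, as an engineer would, in place of code of your own. Each camera call takes 0.05 s, during which the arm holds its last target. There are 200 camera calls.

## Working session

There is one attempt and no reset: what is moved stays moved. The work goes in short steps, Python scripts to look and compute and a tool call to move; the robot and the scene stay as the last step left them, time stands still between calls to the robot, and variables do not carry over. Pictures are saved under pics/ and viewed, at most 10 in all, crops included, and the job is handed in when it is done.

Besides the shell and the picture viewer there is one more tool, called after "Call:" in YAML: its name, and indented under it one key for each argument. servo_tool: Moves the arm, as the interface text tells. Its arguments: {"type":"object","properties":{"series":{"type":"array","items":{"type":"array"}},"jaw":{"type":"number"},"force":{"type":"number"}},"required":["series"]}

```bash
mkdir -p pics; cat > h.py <<'E'
import numpy as np, cv2
from cell import sensors, vision, sign_off
def snap(n,f):
    d=vision.read_camera(n); cv2.imwrite(f'pics/{f}.png',cv2.cvtColor(d['frame'],cv2.COLOR_RGB2BGR))
    np.savez(f'pics/{f}.npz',K=d['intrinsics'],R=d['R'],t=d['t']); return d
def ray(f,u,v):
    d=np.load(f'pics/{f}.npz'); c=np.linalg.solve(d['K'],[u,v,1]); return -d['R'].T@d['t'], d['R'].T@c
def onz(f,u,v,z):
    o,r=ray(f,u,v); return o+r*(z-o[2])/r[2]
def tri(a,b):
    A=[];B=[]
    for f,u,v in (a,b):
        o,r=ray(f,u,v); r/=np.linalg.norm(r); P=np.eye(3)-np.outer(r,r); A.append(P);B.append(P@o)
    return np.linalg.lstsq(np.vstack(A),np.hstack(B),rcond=None)[0]
def proj(f,X):
    d=np.load(f'pics/{f}.npz'); p=d['K']@(d['R']@np.array(X)+d['t']); return p[:2]/p[2]
E
python3 - <<'E'
from h import *
for n in('top','scene'):
    d=snap(n,n+'1'); print(n,d['intrinsics'][0,0],-d['R'].T@d['t'],d['R'][2])
s=sensors.read_state(); print(s['time_s'],s['position'],s['tool_rot'],s['ft_force'],s['width'])
E
```

```text
top 428.625090912685 [0.30566124 0.22703875 1.01258652] [ 1.94777655e-01 -9.75100607e-04 -9.80846937e-01]
scene 483.2499559118544 [-0.36999509  0.87229687  1.02430674] [ 0.58985415 -0.44131305 -0.6762506 ]
0.1 [ 0.2241364  -0.52872414  0.20441417] [-1.03669209e-03  9.79988784e-01  1.99050004e-01 -6.27398189e-05] [-1.04735773  0.1605887   0.42247738] 0.09432334379665551
```

View pics/top1.png

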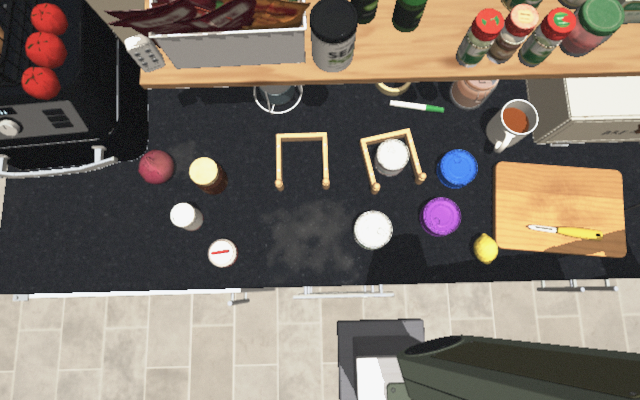

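View pics/scene1.png

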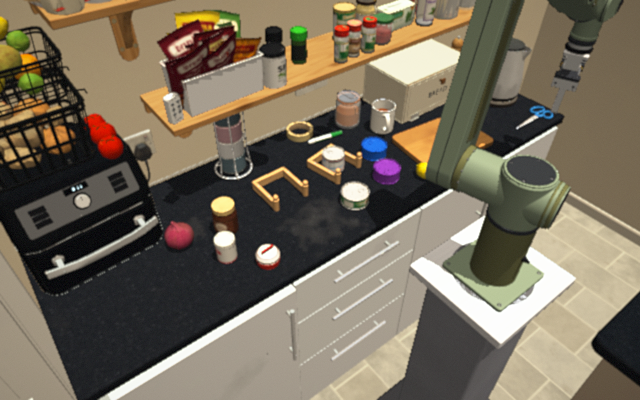

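The top view shows the low tin (white) at about (373,230). The empty bay has posts at about (279,184) and (325,183) and opens towards the robot. The full bay is at (393,155), and there is a greyish smudge on the worktop near (310,235). I'll enlarge both views to measure.

```bash
python3 - <<'E'
import cv2
a=cv2.imread('pics/top1.png')[115:265,240:440]; cv2.imwrite('pics/c1.png',cv2.resize(a,None,fx=4,fy=4,interpolation=2))
a=cv2.imread('pics/scene1.png')[130:230,240:410]; cv2.imwrite('pics/c2.png',cv2.resize(a,None,fx=4.7,fy=4.7,interpolation=2))
E
```

```text
(no output)
```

View pics/c1.png

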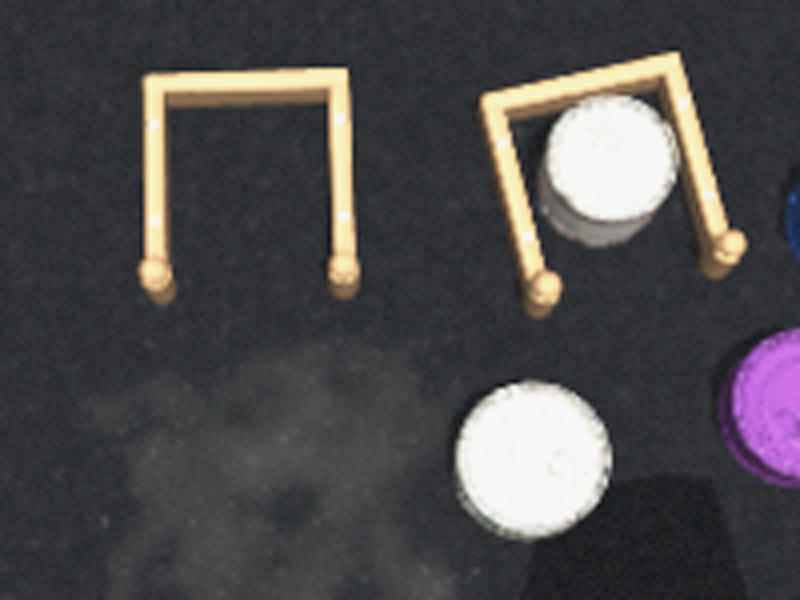

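View pics/c2.png

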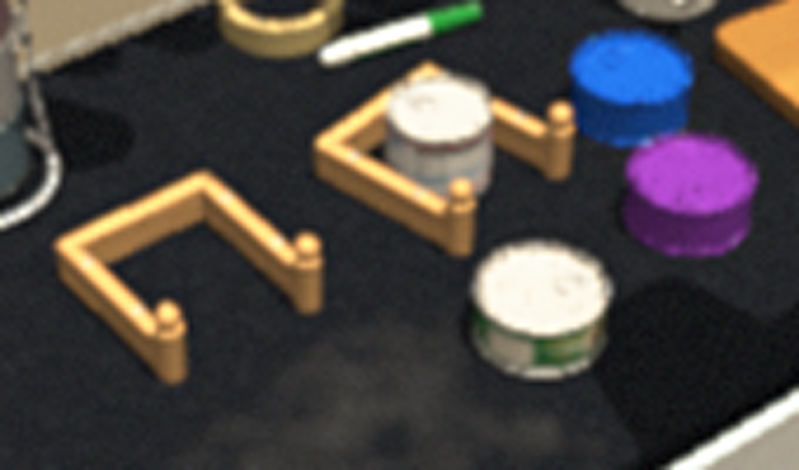

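The crops give these pixel positions:
- **c1:** post tops at (155,266) and (343,267), back rail outer corners at (147,76) and (348,70), tin lid centre at (533,456).
- **c2:** post tops at (168,312) and (308,243), tin lid centre at (541,288), back rail corners at (60,245) and (204,175).

The smudge lies right in front of the free bay.

```bash
python3 - <<'E'
from h import *
np.set_printoptions(precision=4,suppress=True)
T=lambda u,v:('top1',240+(u-1.5)/4,115+(v-1.5)/4)
S=lambda u,v:('scene1',240+(u-1.9)/4.7,130+(v-1.9)/4.7)
for n,a,b,z in [('postL',(155,266),(168,312),.058),('postR',(343,267),(308,243),.058),('tin',(533,456),(541,288),.04),('backL',(147,76),(60,245),.03),('backR',(348,70),(204,175),.03)]:
    print(n,tri(T(*a),S(*b)),onz(*T(*a),z),onz(*S(*b),z))
for n,p,z in [('timer',(222,252),.055),('tub',(183,216),.074),('jar',(204,171),.1),('fullL',None,.058),('purple',(441,216),.04),('stored',(393,155),.058)]:
    print(n,onz('top1',*p,z) if p else onz(*T(545,283),z))
print(onz('top1',300,285,0), onz('top1',373,287,0))
E
```

```text
postL [0.5475 0.326  0.0552] [0.5464 0.3253 0.058 ] [0.5454 0.3279 0.058 ]
postR [0.5434 0.2183 0.0594] [0.543  0.2175 0.058 ] [0.5457 0.218  0.058 ]
tin [0.4338 0.1123 0.0409] [0.4337 0.1118 0.04  ] [0.4349 0.1119 0.04  ]
backL [0.6719 0.3325 0.0295] [0.6717 0.3324 0.03  ] [0.6714 0.3328 0.03  ]
backR [0.6739 0.2122 0.0291] [0.6723 0.211  0.03  ] [0.6745 0.2137 0.03  ]
timer [0.3878 0.452  0.055 ]
tub [0.4681 0.5359 0.074 ]
jar [0.563  0.4848 0.1   ]
fullL [0.5306 0.1023 0.058 ]
purple [ 0.4589 -0.0459  0.04  ]
stored [0.6019 0.0591 0.058 ]
[0.3116 0.2823 0.    ] [0.3029 0.1133 0.    ]
```

The heights check out: lid at 41 mm, posts at 55–59 mm, rail at 29 mm. The bay mouth is at about (0.545, 0.272) with its axis along +x, so home is about (0.618, 0.272). The tin is at (0.434, 0.112).

I'll use two fingertips about 50 mm apart as a cradle. First I push along +y to y = 0.272, then along +x into the bay.

Call:
servo_tool:
  series:
    - [[421,-456,0],-67]
    - [[421,-456,0],-67]
    - [[421,-456,0],-67]
    - [[421,-456,0],-67]
    - [[421,-456,0],-67]
    - [[421,-456,0],-67]
    - [[421,-456,0],-67]
    - [[421,-456,0],-67]
  jaw: 0.53

```text
time_s: 0.9
position: [0.3595, -0.1509, 0.2052]
tool_rot: [0.0, 0.706, 0.709, 0.0]
ft_force: [0.5, -0.1, 1.2]
width: 0.05
gripper_force: 0.0
```

Call:
servo_tool:
  series:
    - [[206,74,0],0]
    - [[206,74,0],0]
    - [[206,74,0],0]
    - [[206,74,0],0]
    - [[206,74,0],0]
    - [[206,74,0],0]
    - [[206,74,0],0]

```text
time_s: 1.6
position: [0.4331, 0.0528, 0.205]
tool_rot: [-0.0, 0.707, 0.707, -0.001]
ft_force: [-0.3, -0.1, -0.2]
width: 0.0498
gripper_force: 0.0
```

Call:
servo_tool:
  series:
    - [[0,1,40],0]
    - [[0,1,80],0]
    - [[0,1,120],0]
    - [[0,1,150],0]
    - [[0,1,172],0]
    - [[0,1,185],0]
    - [[0,1,192],0]
    - [[0,1,192],0]

```text
time_s: 2.4
position: [0.4336, 0.0518, 0.0127]
tool_rot: [-0.001, 0.708, 0.706, -0.001]
ft_force: [-0.4, 0.2, 0.2]
width: 0.05
gripper_force: 0.0
```

```bash
python3 - <<'E'
from h import *
snap('top','top2'); a=cv2.imread('pics/top2.png')[115:295,240:460]; cv2.imwrite('pics/c3.png',cv2.resize(a,None,fx=3,fy=3,interpolation=2))
E
```

```text
(no output)
```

View pics/c3.png

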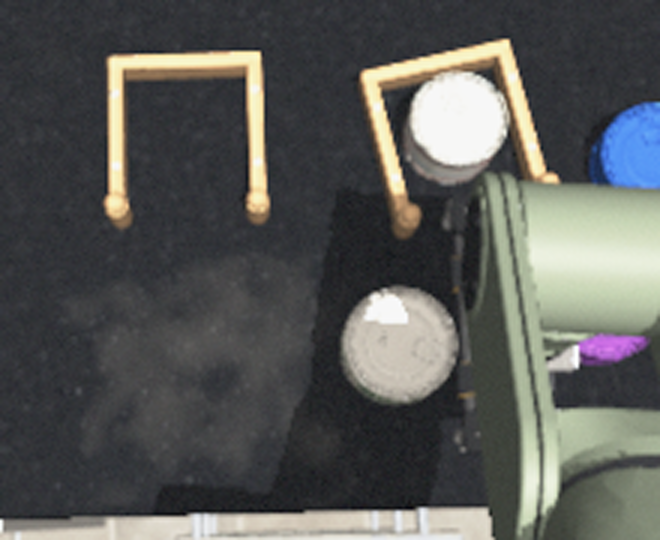

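The tin, at (400,345) in the crop, has not moved, and the fingers stand just to its right. I'll start pushing along +y.

Call:
servo_tool:
  series:
    - [[8,0,0],0]
    - [[15,0,0],0]
    - [[22,0,0],0]
    - [[32,0,0],0]
    - [[42,0,0],0]
    - [[52,0,0],0]
    - [[62,0,0],0]
    - [[72,0,0],0]

```text
time_s: 3.25
position: [0.4347, 0.1259, 0.0135]
tool_rot: [0.0, 0.707, 0.707, -0.0]
ft_force: [-0.1, -2.7, 2.4]
width: 0.0498
gripper_force: 1.5
```

Call:
servo_tool:
  series:
    - [[10,0,0],0]
    - [[20,0,0],0]
    - [[30,0,0],0]
    - [[40,0,0],0]
    - [[50,0,0],0]
    - [[60,0,0],0]
    - [[67,0,0],0]
    - [[72,0,0],0]

```text
time_s: 4.05
position: [0.4346, 0.1977, 0.0134]
tool_rot: [-0.0, 0.707, 0.707, -0.0]
ft_force: [-0.3, -2.7, 2.1]
width: 0.0502
gripper_force: 1.5
```

```bash
python3 - <<'E'
from h import *
snap('top','top3');snap('scene','scene3')
a=cv2.imread('pics/top3.png')[115:295,240:440]; b=cv2.imread('pics/scene3.png')[130:250,240:400]
a=cv2.resize(a,(400,360),interpolation=2);b=cv2.resize(b,(400,300),interpolation=2)
b=cv2.copyMakeBorder(b,0,60,0,0,0); cv2.imwrite('pics/c4.png',cv2.hconcat([a,b]))
E
```

```text
(no output)
```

View pics/c4.png

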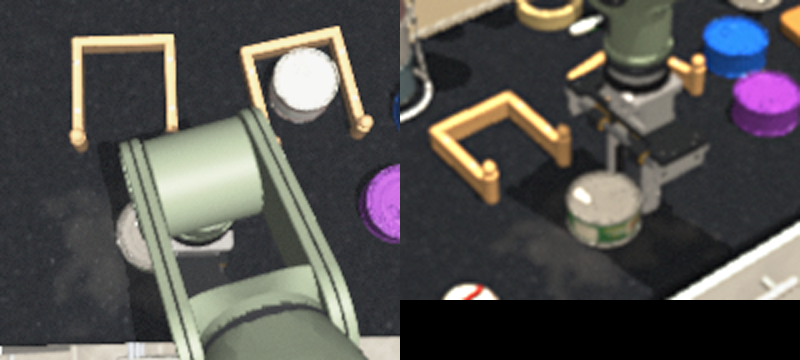

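The tin, at (604,205) on the right of the picture, sits in the cradle between the fingers. I'll finish the +y leg with about 31 mm more, then back off.

Call:
servo_tool:
  series:
    - [[8,0,0],0]
    - [[16,0,0],0]
    - [[22,0,0],0]
    - [[27,0,0],0]
    - [[30,0,0],0]
    - [[31,0,0],0]
    - [[10,0,0],0]
    - [[-10,0,0],0]

```text
time_s: 4.95
position: [0.435, 0.1871, 0.0137]
tool_rot: [0.0, 0.707, 0.707, 0.0]
ft_force: [0.2, -1.1, -0.7]
width: 0.0497
gripper_force: 0.0
```

Call:
servo_tool:
  series:
    - [[-10,0,-30],0]
    - [[-10,0,-75],0]
    - [[-10,-40,-75],0]
    - [[-10,-90,-75],0]
    - [[-10,-130,-75],-8]
    - [[-10,-130,-75],-16]
    - [[-10,-130,-75],-24]
    - [[-10,-130,-75],-32]

```text
time_s: 5.75
position: [0.3046, 0.1774, 0.0888]
tool_rot: [0.0, 0.483, 0.876, 0.001]
ft_force: [0.1, 0.3, -0.5]
width: 0.0496
gripper_force: 0.0
```

```bash
python3 - <<'E'
from h import *
snap('top','top5');snap('scene','scene5')
a=cv2.imread('pics/top5.png')[115:295,240:440]; b=cv2.imread('pics/scene5.png')[130:250,240:400]
a=cv2.resize(a,(400,360),interpolation=2);b=cv2.resize(b,(400,300),interpolation=2)
b=cv2.copyMakeBorder(b,0,60,0,0,0); cv2.imwrite('pics/c5.png',cv2.hconcat([a,b]))
E
```

```text
(no output)
```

View pics/c5.png

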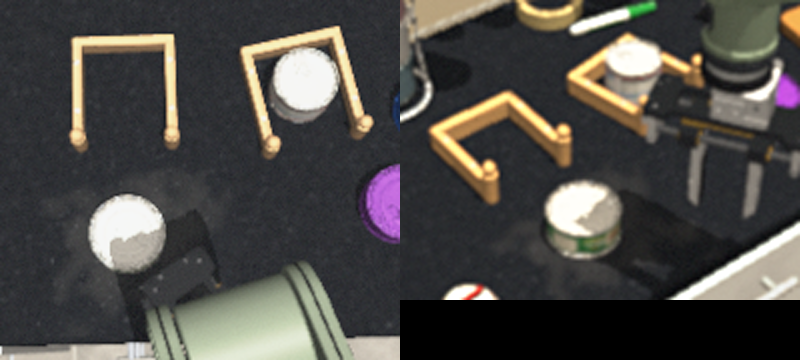

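The tin lid is at (127,233) on the left and (583,207) on the right of the picture. Posts are at (78,136) and (172,135). The tin stands in front of the mouth.

```bash
python3 - <<'E'
from h import *
t=('top5',240+126.7/2,115+232.5/2); s=('scene5',240+183/2.5,130+207/2.5)
print(tri(t,s),onz(*t,.04),onz(*s,.04))
a=cv2.imread('pics/top5.png')
g=cv2.cvtColor(a,cv2.COLOR_BGR2GRAY); 
m=((g>110)&(g<=255)).astype('uint8'); m[:, :275]=0;m[:,335:]=0;m[:200]=0;m[262:]=0
n,l,st,c=cv2.connectedComponentsWithStats(m); i=1+st[1:,4].argmax(); 
(u,v),r=cv2.minEnclosingCircle(np.argwhere(l==i)[:,::-1].astype('float32')); print(u,v,r,st[i],onz('top5',u,v,.04))
for p in((78,136),(172,135)): print(onz('top5',240+p[0]/2-.25,115+p[1]/2-.25,.058))
s=sensors.read_state(); print(s['position'],s['q'])
E
```

```text
[0.43205549 0.27137513 0.04276253] [0.43164316 0.27070343 0.04      ] [0.435177   0.27039428 0.04      ]
303.25 231.25 19.637435913085938 [ 284  212   39   39 1177] [0.43164893 0.27093168 0.04      ]
[0.54253183 0.32445335 0.058     ]
[0.54093809 0.21674361 0.058     ]
[0.30485004 0.1772657  0.08876403] [ 2.79382236e-01 -1.48579994e-01  2.16949195e+00  4.10811507e-04
  1.11959790e+00 -2.78234259e-01]
```

The tin is at (0.432, 0.271) and the bay centreline is at y ≈ 0.271, so they line up well. I'll turn the tool to yaw 180° behind the tin and lower it.

Call:
servo_tool:
  series:
    - [[12,25,0],-8]
    - [[24,50,0],-16]
    - [[36,75,0],-24]
    - [[48,101,0],-32]
    - [[48,101,0],-40]
    - [[48,101,0],-48]
    - [[48,101,0],-56]
    - [[48,101,0],-57.7]

```text
time_s: 6.65
position: [0.3651, 0.2714, 0.0884]
tool_rot: [-0.0, 0.004, 1.0, 0.0]
ft_force: [0.9, -0.4, -0.1]
width: 0.0499
gripper_force: 0.0
```

Call:
servo_tool:
  series:
    - [[0,0,30],-0.4]
    - [[0,0,60],-0.4]
    - [[0,0,72],-0.4]
    - [[0,0,76],-0.4]
    - [[-8,0,76],-0.4]
    - [[-16,0,76],-0.4]
    - [[-24,0,76],-0.4]
    - [[-32,0,76],-0.4]

```text
time_s: 7.45
position: [0.3982, 0.2714, 0.0134]
tool_rot: [0.0, -0.0, 1.0, 0.0]
ft_force: [-2.8, -0.2, 2.7]
width: 0.0498
gripper_force: 1.5
```

Call:
servo_tool:
  series:
    - [[-8,0,0],0]
    - [[-16,0,0],0]
    - [[-24,0,0],0]
    - [[-32,0,0],0]
    - [[-40,0,0],0]
    - [[-48,0,0],0]
    - [[-55,0,0],0]
    - [[-60,0,0],0]

```text
time_s: 8.25
position: [0.4578, 0.2711, 0.0124]
tool_rot: [0.0, -0.0, 1.0, 0.0]
ft_force: [-2.0, -0.5, 3.0]
width: 0.0501
gripper_force: 1.5
```

```bash
python3 - <<'E'
from h import *
snap('top','top6');snap('scene','scene6')
a=cv2.imread('pics/top6.png')[115:265,240:380]; b=cv2.imread('pics/scene6.png')[150:240,240:360]
a=cv2.resize(a,None,fx=2.8,fy=2.8,interpolation=2);b=cv2.resize(b,None,fx=3.33,fy=3.33,interpolation=2)
b=cv2.copyMakeBorder(b,0,a.shape[0]-b.shape[0],0,0,0); cv2.imwrite('pics/c6.png',cv2.hconcat([a,b]))
E
```

```text
(no output)
```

View pics/c6.png

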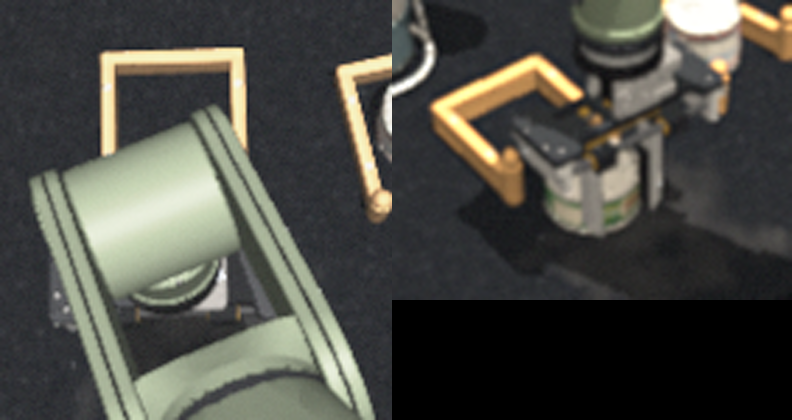

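The tin sits in the cradle at the mouth (about (590,195) on the right of the picture), centred. I'll push on in smaller steps and watch the force.

Call:
servo_tool:
  series:
    - [[-6,0,0],0]
    - [[-12,0,0],0]
    - [[-18,0,0],0]
    - [[-24,0,0],0]
    - [[-30,0,0],0]
    - [[-36,0,0],0]
    - [[-42,0,0],0]
    - [[-48,0,0],0]

```text
time_s: 9.15
position: [0.5055, 0.2712, 0.0124]
tool_rot: [-0.0, -0.001, 1.0, 0.0]
ft_force: [-1.3, -0.1, -1.2]
width: 0.0498
gripper_force: 0.6
```

Call:
servo_tool:
  series:
    - [[-6,0,0],0]
    - [[-12,0,0],0]
    - [[-18,0,0],0]
    - [[-24,0,0],0]
    - [[-30,0,0],0]
    - [[-35,0,0],0]
    - [[-40,0,0],0]
    - [[-45,0,0],0]

```text
time_s: 9.95
position: [0.5503, 0.2713, 0.0125]
tool_rot: [-0.0, -0.001, 1.0, 0.0]
ft_force: [-1.4, -0.4, -0.3]
width: 0.0495
gripper_force: 0.6
```

Call:
servo_tool:
  series:
    - [[-4,0,0],0]
    - [[-8,0,0],0]
    - [[-12,0,0],0]
    - [[-15,0,0],0]
    - [[-17,0,0],0]
    - [[-19,0,0],0]
    - [[-20,0,0],0]
    - [[-21,0,0],0]

```text
time_s: 10.75
position: [0.5709, 0.2713, 0.0124]
tool_rot: [-0.0, -0.001, 1.0, -0.0]
ft_force: [-0.2, -0.5, -0.5]
width: 0.0497
gripper_force: 0.7
```

Call:
servo_tool:
  series:
    - [[-1,0,0],0]
    - [[-1,0,0],0]
    - [[-2,0,0],0]
    - [[-2,0,0],0]

```text
time_s: 11.15
position: [0.5731, 0.2713, 0.0125]
tool_rot: [0.0, -0.001, 1.0, 0.0]
ft_force: [-0.8, 0.3, -0.7]
width: 0.0498
gripper_force: 0.5
```

Call:
servo_tool:
  series:
    - [[-1,0,0],0]
    - [[-1,0,0],0]
    - [[-2,0,0],0]
    - [[-2,0,0],0]

```text
time_s: 11.55
position: [0.5752, 0.2713, 0.0125]
tool_rot: [0.0, -0.001, 1.0, 0.0]
ft_force: [-1.0, -0.2, -0.3]
width: 0.0497
gripper_force: 0.5
```

Call:
servo_tool:
  series:
    - [[-1,0,0],0]
    - [[-1,0,0],0]
    - [[-2,0,0],0]
    - [[-2,0,0],0]

```text
time_s: 11.95
position: [0.5772, 0.2713, 0.0125]
tool_rot: [0.0, -0.001, 1.0, 0.0]
ft_force: [-1.6, 0.1, 0.1]
width: 0.0501
gripper_force: 0.5
```

Call:
servo_tool:
  series:
    - [[-1,0,0],0]
    - [[-1,0,0],0]
    - [[-2,0,0],0]
    - [[-2,0,0],0]

```text
time_s: 12.35
position: [0.5777, 0.2713, 0.0123]
tool_rot: [-0.001, -0.001, 1.0, -0.0]
ft_force: [-5.7, 0.9, 3.2]
width: 0.0499
gripper_force: 2.5
```

Call:
servo_tool:
  series:
    - [[-1,0,0],0]
    - [[-1,0,0],0]

```text
time_s: 12.55
position: [0.5778, 0.2712, 0.0122]
tool_rot: [-0.002, -0.001, 1.0, -0.0]
ft_force: [-6.8, -0.1, 4.9]
width: 0.0501
gripper_force: 3.6
```

The fingers have stopped moving and the force is rising, so the tin is against the back rail. I'll retreat straight back and lift clear.

Call:
servo_tool:
  series:
    - [[3,0,0],0]
    - [[10,0,0],0]
    - [[30,0,0],0]
    - [[60,0,0],0]
    - [[100,0,0],0]
    - [[130,0,-40],0]
    - [[150,0,-90],0]
    - [[170,0,-140],0]

```text
time_s: 13.35
position: [0.4116, 0.2709, 0.1464]
tool_rot: [0.0, -0.001, 1.0, -0.0]
ft_force: [1.1, 0.1, -0.1]
width: 0.0497
gripper_force: 0.0
```

Call:
servo_tool:
  series:
    - [[30,-45,0],0]
    - [[30,-90,0],0]
    - [[30,-135,0],0]
    - [[30,-180,0],0]
    - [[30,-200,0],0]
    - [[30,-200,0],0]

```text
time_s: 13.95
position: [0.3838, 0.0689, 0.1458]
tool_rot: [0.001, 0.002, 1.0, -0.0]
ft_force: [0.5, 0.7, -0.1]
width: 0.0499
gripper_force: 0.0
```

```bash
python3 - <<'E'
from h import *
snap('top','top7');snap('scene','scene7')
a=cv2.imread('pics/top7.png')[115:275,140:460]; b=cv2.imread('pics/scene7.png')[130:220,240:360]
a=cv2.resize(a,None,fx=1.5,fy=1.5,interpolation=2);b=cv2.resize(b,(320,240),interpolation=2)
cv2.imwrite('pics/c7.png',cv2.hconcat([a,b]))
g=cv2.imread('pics/top7.png',0); m=(g>185).astype('uint8'); m[:,:286]=0;m[:,318:]=0
m[:140]=0;m[190:]=0
print(cv2.connectedComponentsWithStats(m)[2:])
s=sensors.read_state(); print(s['position'],s['ft_force'])
E
```

```text
(array([[     0,      0,    640,    400, 255125],
       [   286,    140,     32,     31,    875]], dtype=int32), array([[319.56096423, 199.65531014],
       [301.72457143, 154.216     ]]))
[0.38358265 0.07108841 0.14566503] [-0.26776711  0.40936612  0.39648226]
```

View pics/c7.png

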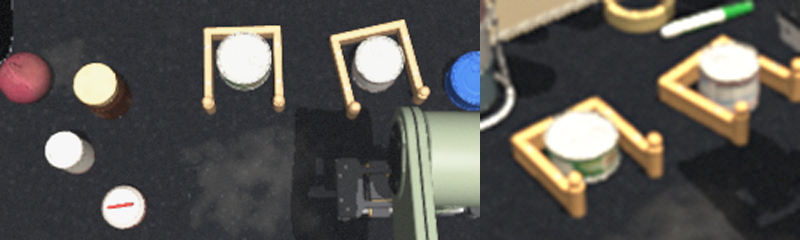

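The tin sits at (244,60) in the left view, inside the free bay against the back rail. The stored tin, timer, tub and jar are where they were, and the arm touches nothing.

```bash
python3 -c "
from h import *
print(onz('top7',140+243.7/1.5,115+60/1.5,.04)); print(sign_off())"
```

```text
[0.61308333 0.26984965 0.04      ]
the job is handed in; nothing more can be done
None
```

The low tin is in the empty bay, pushed in between the posts until it stopped against the back rail; the other things looked undisturbed in the last picture, and the job was handed in after about 14 s on the robot's clock.

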